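Put the label printer's battery pack on charge

TASK

Put the label printer's battery pack on charge: squeeze both side tabs fully in to unlatch it and draw it out of the printer without wrenching it (no more than 50 N on the printer). Then feel it into the empty charging dock, press it down against the springy contacts until it is fully home, never loading the dock with more than 30 N, and let go so that both tabs spring out and latch it there. Leave the other things on the counter where they stand.

Things in the scene. Friction and masses are not known exactly. Their poses are not given: they have to be found in the camera images.
- pack: Battery pack, loose, 0.24 to 0.39 kg, upright black block 105 mm tall, 56 (x) x 47 (y) mm in its lower 55 mm, 56 x 38 mm above. Origin: centre of its underside, z up; a half turn about z makes no difference. Starts latched upright in the printer's well, underside on the well's floor, axes parallel to the printer's. A grey ribbed sprung tab on its +y and on its -y side.
- pack_grip (a point): Midway between the grip faces of the two tabs, 80 mm above the pack's underside. Squeeze the tabs together along the pack's y: faces 24 mm wide (x), 62 to 98 mm above the underside, 56 mm apart over their outsides when free, 42 mm when squeezed to their stops. Squeezed to the stops they are firm, and the pack is carried by them.
- pack_barbs (a point): Midway between the two barbs, level with their flat upper faces, 41.5 mm above the pack's underside. Each tab's barb is 24 mm wide and reaches 29 mm from the pack's centre when free, 22 mm squeezed in. Free, they hook under the lip of the well and the pack lifts only about 2.5 mm; they pass once both tabs are in by 5.5 mm or more.
- tab_left (a joint): How far the tab on the pack's +y side is squeezed in, m: 0 free, 0.007 at its stop. Spring 6 N at 0, 9.5 N at the stop.
- tab_right (a joint): The same for the tab on the pack's -y side.
- printer: Label printer, fixed, grey. Origin: at table height under the centre of its battery well, z up. The well's block is 80 x 80 mm, 70 mm high, with side steps 55 mm high out to y = +-55 mm; beyond it, to x = 120 mm, lies the roll housing, 110 mm wide, 65 mm high.
- printer_well (a point): Centre of the mouth of the printer's well, 70 mm above the table. The well is like the dock's, but with a plain rigid floor 20 mm above the table.
- dock: Charging dock, fixed: a white foot 108 x 108 x 14 mm, and on it a white bay 80 x 80 mm, 70 mm high, with an empty well open upward. Origin: centre of the foot's underside, z up. The bay sits on adjustable feet: parallel to the foot, but up to 3 mm off its centre along x and y and 0 to 12 mm higher than said here; unmeasured. The pack goes in with its x along the dock's x, either way round.
- dock_mouth (a point): Nominal centre of the mouth of the bay's well, 70 mm above the table (true place: see dock). Mouth 59 (x) x 50 (y) mm, 1.5 mm clear of the pack on every side; a steep lead-in rim all round, 3 mm wide, rises 5 mm above it. The lip is the top 6 mm of the well; under it, in the middle of each y side, are the pockets for the barbs.
- dock_seat (a point): Nominal centre of the bay's rigid stops, 50 mm below the mouth, always so. A sprung contact plate, 8.5 mm above them when free, meets the pack first. The barbs clear the lip once the pack's underside is less than 2.5 mm above the stops; let go there, the tabs spring out and the contacts push the pack up against the lip, about 2.5 mm above the stops, and it stays latched.
- contacts (a joint): How far the dock's sprung contact plate is pressed down, m: 0 free, about 0.006 with a latched pack, 0.0085 with the pack on the rigid stops. Spring 1.6 N at 0, 8.4 N at 0.0085.
- can: Drinks can, plain metal, 52 mm across, 100 mm tall, origin at the centre of its underside. Leave alone.
- jar: Jam jar, 60 mm across, 85 mm tall, origin at the centre of its underside. Leave alone.
- card: Blank price card standing in a wooden block 35 x 70 x 16 mm, 74 mm tall in all, origin at the centre of its underside. Leave alone.
- brush: Counter brush lying on the table, origin at its underside. Leave alone.
Not all that is in view belongs to the job. What is shaped like the printer but green or purple is not meant.

How it is judged:
By the outcome, as a careful person would: the job done as asked, in the order asked, and still so for the second after the job is handed in, with the robot touching nothing.
It also fails if it takes over 58 s, if anything falls off the work surface, if the arm or the gripper's body presses on something with over 40 N, if the wrist force passes 120 N, or if a joint passes its speed limit or range.

ROBOT

A 6-joint arm with a two-finger parallel gripper is mounted at the origin on the work surface. World frame = base frame: x ahead of the robot, y to its left, z up, the work surface at z = 0. Lengths are in m, angles in degrees, forces in N, time in s.
With the tool pointing down it reaches from about 0.375 to 0.9 m from the base axis. Payload 3.1 kg.
Tool frame: the origin (TCP) lies at the very end of the fingers, on their centre line; the grasp point (between the pads) lies behind it (bot.grip_depth is the z of the grasp point in the tool frame, in m); z points along the fingers, y is the direction in which the jaws open and shut (so a half turn about z gives the same grasp; the last joint's range is limited). The gripper opens to 87 mm and grips with 3 to 60 N. Pads are 19 mm wide; open, the fingers measure 117 mm over their backs; the gripper's body (75 mm by 190 mm) begins 51 mm behind the grasp point.
Start: joints at [-10.227, 30.224, 82.088, -0, 67.689, -10.227], TCP at [0.625, 0, 0.223] pointing down, gripper open.
Joint ranges: [-176.69, 176.69], [-43.24, 126.21], [12.49, 139.97], [-82, 262], [0, 151.66], [-163.58, 163.58]. Speed limits (degrees/s): [159.86, 159.86, 180, 180, 180, 180].

INTERFACE

Orientations are given as a 3x3 rotation matrix whose columns are the frame's x, y, z axes.
In Python, from rig import bot, vision gives the robot as it stands. The module is installed in compiled form; this text tells all that it offers.
- The arm moves only by the shell command python3 -m jog 'ROWS'. ROWS is JSON, a list of rows, each a list of 3 entries, a list of its own where there are three numbers: the shift along the tool's x, y, z in mm, then the turn, a rotation vector about the tool's x, y, z in degrees, then the closure, from 0 (fully open) to 1 (shut). In form: [[[dx, dy, dz], [wx, wy, wz], fingers], ...]. A call has 1 to 12 rows; each row is the pose to reach, as a shift and turn from the pose commanded when the call began, along the tool's axes at that moment; what a row does not reach only later rows make up. A row lasts 1/12 s, in which the tool goes at most 41.7 mm and 7.16 degrees, less where a joint would pass 70% of its speed; a pose out of reach is approached as far as the arm can. A call with a gripper value outside its range is refused whole. The fingers move at their own pace and stop on an object; the grip force is fixed at half the most. Time passes only in rows, so rows that repeat a pose let the fingers close. It gives the time, the measured TCP pose, the force and the opening at its end, in the units of the state.
- bot.read_state(): the state, without advancing time (a new reading comes with each control period).
- vision.capture(name): name is "scene" or "side" or "wrist"; returns the picture (420x560x3 uint8, red, green, blue); there is no depth.
- vision.camera_info(name): a dict with "intrinsics" (3x3 intrinsics, pixels), "camera_from_world" (4x4, takes a point from world to camera coordinates); the wrist camera has in their place "mount" (4x4, takes a point from camera to tool coordinates, whose origin is the TCP and whose axes are the flange's). Camera axes: x right, y up, looking along -z (the intrinsics and any distortion apply to the point x, -y, -z); pixel columns grow to the right and rows downward; lengths in m; the calibration is good to about 2 mm. A picture is of the moment at which its call begins: read the wrist's pose just before it. camera_info takes no time and is no camera call.
- bot.hand_in(): hands the job in, once; it reports no verdict.
The state is a dict: "time_s": time; "joint_positions": joint angles; "qvel": joint speeds; "tau": joint torques, N m; "position": TCP position; "tcp_rot": TCP orientation; "force": force on the tool from outside, world axes, zero at the start; "moment": the same for the moment, N m; "opening": opening from 0.0 (shut) to 1.0 (fully open).
Only numpy, scipy, OpenCV 4.12 (cv2) and the standard library are available. Lean on these libraries where they do the work, as an engineer would, in place of code of your own. Each camera call takes 0.05 s, during which the arm holds its last target. There are 200 camera calls.

## Working session

There is one attempt and no reset: what is moved stays moved. The work goes in short steps, Python scripts to look and compute and a shell command to move; the robot and the scene stay as the last step left them, time stands still between calls to the robot, and variables do not carry over. Pictures are saved under pics/ and viewed, about 8 in all and at most 12, crops included, and the job is handed in when it is done.

```bash
mkdir -p pics
python3 - <<'E'
from rig import bot,vision
import cv2,numpy as np
for n in("scene","side","wrist"):
    im=vision.capture(n); cv2.imwrite(f"pics/{n}0.png",im[:,:,::-1])
    i=vision.camera_info(n); print(n,{k:np.round(v,4).tolist() if not isinstance(v,str) else v for k,v in i.items()})
s=bot.read_state(); print(s,bot.grip_depth)
E
```

```text
scene {'intrinsics': [[393.1752, 0.0, 283.2099], [0.0, 393.1752, 214.7039], [0.0, 0.0, 1.0]], 'camera_from_world': [[0.7293, 0.6842, 0.0044, -0.3861], [-0.5506, 0.5831, 0.5973, 0.2318], [0.4061, -0.438, 0.802, -1.2727], [0.0, 0.0, 0.0, 1.0]]}
side {'intrinsics': [[517.9465, 0.0, 278.4528], [0.0, 517.9465, 208.2081], [0.0, 0.0, 1.0]], 'camera_from_world': [[0.814, -0.5808, 0.001, -0.3941], [0.407, 0.5717, 0.7124, -0.2953], [-0.4143, -0.5795, 0.7018, -1.0002], [0.0, 0.0, 0.0, 1.0]]}
wrist {'intrinsics': [[327.4007, 0.0, 277.832], [0.0, 327.4007, 209.2104], [0.0, 0.0, 1.0]], 'mount': [[-0.0006, 0.9529, 0.3033, 0.0832], [1.0, 0.0007, -0.0002, -0.0013], [-0.0004, 0.3033, -0.9529, -0.1624], [0.0, 0.0, 0.0, 1.0]]}
{'time_s': 0.15, 'joint_positions': array([-1.02274739e+01,  3.02666722e+01,  8.21406081e+01,  1.25556623e-03,
        6.76877144e+01, -1.02269444e+01]), 'qvel': array([-0.08105093, -0.12335899, -0.18664585,  0.07252695, -0.02011723,
       -0.05490454]), 'tau': array([ 9.14956272e-04, -4.40429199e+01, -1.76841742e+01,  6.33679633e-02,
        5.52540855e-02, -1.06930895e-04]), 'position': array([6.24438576e-01, 1.35117106e-04, 2.21791022e-01]), 'tcp_rot': array([[ 1.78329427e-05,  9.99998675e-01, -1.62802651e-03],
       [ 9.99999950e-01, -1.73212197e-05,  3.14334574e-04],
       [ 3.14305958e-04, -1.62803204e-03, -9.99998625e-01]]), 'force': array([ 0.42782311,  0.02928422, -0.10889556]), 'moment': array([-0.00246388, -0.05436836,  0.0215163 ]), 'opening': 0.9979366671999337} -0.0187
```

View pics/scene0.png

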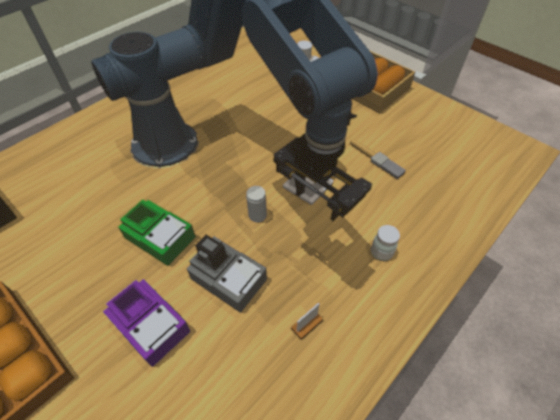

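View pics/side0.png

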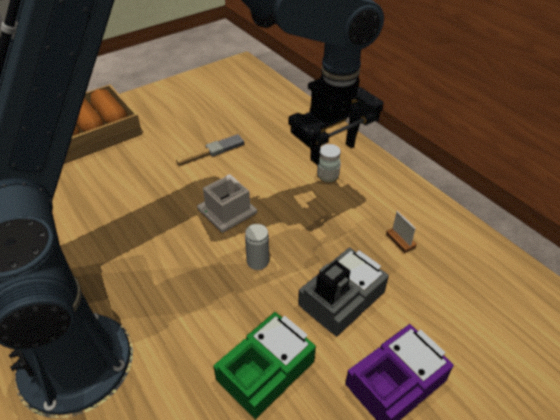

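View pics/wrist0.png

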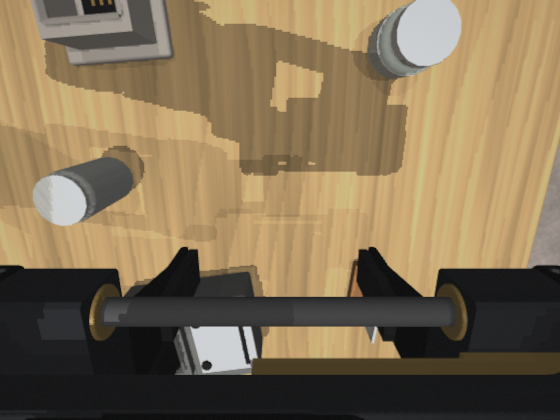

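The scene view shows the grey printer with the black pack at about (212,250). In the side view the pack is at (333,280) and the dock at (228,203). The wrist view shows the can, the jar and a corner of the dock. Next I'll enlarge the printer and dock.

```bash
cat > h.py <<'E'
import numpy as np
from rig import bot,vision
def cam(n,st=None):
    i=vision.camera_info(n);K=np.array(i["intrinsics"])
    if n=="wrist":
        T=np.eye(4);T[:3,:3]=st["tcp_rot"];T[:3,3]=st["position"];W=T@np.array(i["mount"])
    else: W=np.linalg.inv(np.array(i["camera_from_world"]))
    return K,W
def ray(K,W,p):
    d=np.linalg.inv(K)@np.array([p[0],p[1],1.]);d[1]*=-1;d[2]*=-1
    return W[:3,3],W[:3,:3]@d
def onz(K,W,p,z):
    o,d=ray(K,W,p);return o+d*(z-o[2])/d[2]
def proj(K,W,P):
    c=np.linalg.inv(W)@np.append(P,1.);q=K@np.array([c[0],-c[1],-c[2]]);return q[:2]/q[2]
E
python3 - <<'E'
import cv2,numpy as np
a=cv2.imread("pics/scene0.png");b=cv2.imread("pics/side0.png")
f=lambda im,x,y,w,h,s:cv2.resize(im[y:y+h,x:x+w],None,fx=s,fy=s,interpolation=cv2.INTER_CUBIC)
o=np.zeros((600,800,3),np.uint8)
o[:300,:400]=f(a,180,225,100,75+0,4)
o[:300,400:]=f(b,295,245,100,75,4)
o[300:,:400]=f(b,180,165,100,75,4)
o[300:,400:]=f(a,270,150,100,75,4)
cv2.imwrite("pics/c1.png",o)
E
```

```text
(no output)
```

View pics/c1.png

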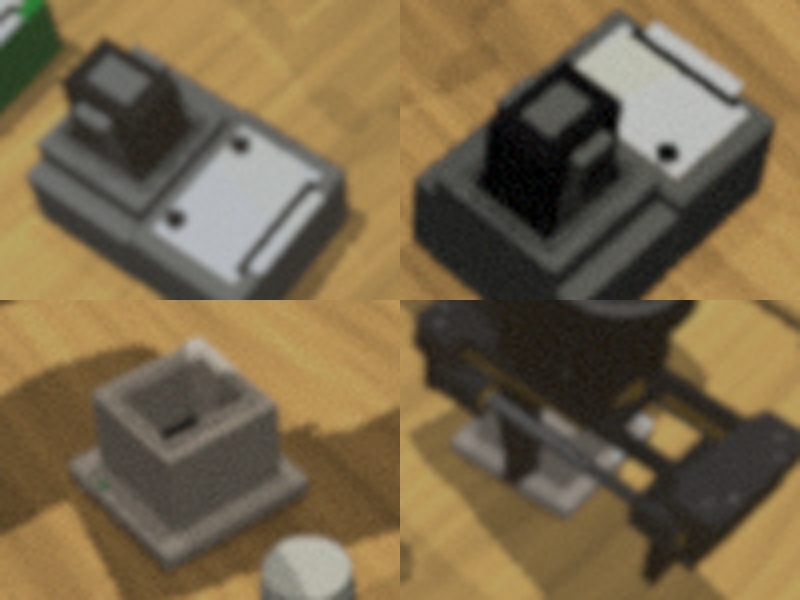

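The crops show the pack's top label centred at scene (209.5,244.5) and side (334.2,271.8). The dock foot corners are at side (197.5,206), (222,232) and (257,211).

Run:
```python
from h import *
S=cam("side");C=cam("scene")
r=lambda a:np.round(a,4).tolist()
print("packtop side",r(onz(*S,(334.25,271.75),.125)),"scene",r(onz(*C,(209.5,244.5),.125)))
f=lambda c,p,x0,y0,z,cx,cy:onz(*c,(x0+(p[0]-cx)/4,y0+(p[1]-cy)/4),z)
a,b=[f(S,p,295,245,.065,400,0) for p in((620,12),(772,122))];print("housing far edge side",r(a),r(b),np.linalg.norm(a-b),"dir",np.degrees(np.arctan2(*(b-a)[1::-1])))
a,b=[f(C,p,180,225,.065,0,0) for p in((138,47),(345,178))];print("housing long edge scene",r(a),r(b),np.linalg.norm(a-b),np.degrees(np.arctan2(*(b-a)[1::-1])))
l,fr,ri=[f(S,p,180,165,.014,0,300) for p in((70,465),(168,568),(308,483))]
for u,v in((l,fr),(fr,ri)):print("foot",r(u),r(v),np.linalg.norm(u-v),np.degrees(np.arctan2(*(v-u)[1::-1])))
print("centre",r((l+ri)/2))
for z in(.075,.081,.087):
  q=[f(S,p,180,165,z,0,300) for p in((93,395),(165,462),(277,403),(200,340))];print("bay",z,r(np.mean(q,0)),[round(np.linalg.norm(q[i]-q[i-1]),4) for i in range(4)])
```

```text
packtop side [0.4779, -0.1936, 0.125] scene [0.4777, -0.1908, 0.125]
housing far edge side [0.5819, -0.1293, 0.065] [0.5962, -0.2314, 0.065] 0.10314607056087399 dir -82.0392309998827
housing long edge scene [0.4338, -0.1487, 0.065] [0.5924, -0.1258, 0.065] 0.16017695328919043 8.19162710281374
foot [0.3976, 0.2246, 0.014] [0.4021, 0.1146, 0.014] 0.11008816797948207 -87.66231540157817
foot [0.4021, 0.1146, 0.014] [0.509, 0.1259, 0.014] 0.10755295871029219 5.981980252338703
centre [0.4533, 0.1753, 0.014]
bay 0.075 [0.4555, 0.176, 0.075] [np.float64(0.0788), np.float64(0.0746), np.float64(0.0806), np.float64(0.0758)]
bay 0.081 [0.4524, 0.1702, 0.081] [np.float64(0.0783), np.float64(0.0741), np.float64(0.08), np.float64(0.0753)]
bay 0.087 [0.4493, 0.1644, 0.087] [np.float64(0.0777), np.float64(0.0735), np.float64(0.0795), np.float64(0.0747)]
```

```bash
python3 -m jog '[[[-16,-12,1],[0,0,7],0],[[-32,-24,2],[0,0,14],0],[[-48,-36,3],[0,0,21],0],[[-64,-49,4],[0,0,28],0],[[-80,-61,5],[0,0,35],0],[[-96,-73,6],[0,0,42],0],[[-112,-85,7],[0,0,49],0],[[-128,-97,8],[0,0,56],0],[[-144,-109,9],[0,0,63],0],[[-160,-122,10],[0,0,70],0],[[-176,-134,11],[0,0,76],0],[[-192,-146,12],[0,0,82],0]]'
python3 -m jog '[[[0,0,0],[0,0,0],0],[[0,0,0],[0,0,0],0]]'
python3 - <<'E'
from h import *
import cv2,pickle
st=bot.read_state();im=vision.capture("wrist");cv2.imwrite("pics/w1.png",im[:,:,::-1]);pickle.dump(st,open("w1.pkl","wb"))
cv2.imwrite("pics/w1v.png",cv2.resize(im[:,:,::-1],None,fx=1.4,fy=1.4,interpolation=cv2.INTER_CUBIC))
print(st["position"],st["tcp_rot"],st["joint_positions"])
im=vision.capture("side");cv2.imwrite("pics/side1.png",im[:,:,::-1]);im=vision.capture("scene");cv2.imwrite("pics/scene1.png",im[:,:,::-1])
E
```

```text
time_s: 1.15
position: [0.4781, -0.1925, 0.2103]
tcp_rot: [[0.991, 0.134, -0.001], [0.134, -0.991, 0.0], [-0.001, -0.0, -1.0]]
force: [0.0, 0.4, -0.4]
opening: 1.004
time_s: 1.32
position: [0.4785, -0.1924, 0.2104]
tcp_rot: [[0.99, 0.138, -0.0], [0.138, -0.99, 0.001], [-0.0, -0.001, -1.0]]
force: [0.9, 0.1, -0.9]
opening: 1.002
[ 0.47851027 -0.19242011  0.21037663] [[ 9.90367493e-01  1.38463475e-01 -3.07532062e-04]
 [ 1.38463658e-01 -9.90367275e-01  6.89993616e-04]
 [-2.09030776e-04 -7.25929262e-04 -9.99999715e-01]] [-3.43484518e+01  2.27952968e+01  9.83896422e+01  2.65216277e-02
  5.88519173e+01  4.76788722e+01]
```

View pics/w1v.png

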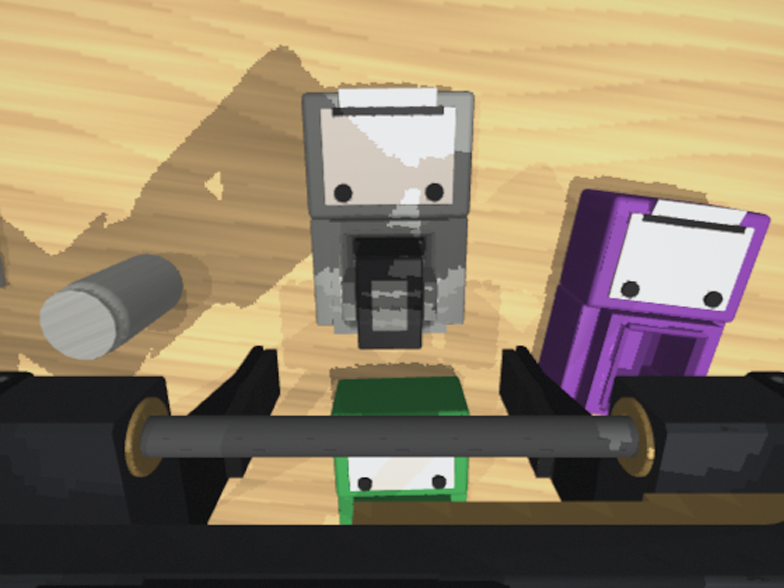

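The wrist view shows the pack's top label near (278,218) in raw pixels, between the fingers and roughly aligned. I'll zoom in on the pack.

Run:
```python
from h import *
import cv2,pickle
im=cv2.imread("pics/w1.png");o=cv2.resize(im[55:255,205:345],None,fx=3,fy=3,interpolation=cv2.INTER_CUBIC)
o=np.clip(255*(o/255.)**.6,0,255).astype(np.uint8);cv2.imwrite("pics/w1z.png",o)
st=pickle.load(open("w1.pkl","rb"));W=cam("wrist",st)
print(onz(*W,(390/1.4,306/1.4),.125))
print("proj top corners for pack at tcp",[np.round(proj(*W,st["position"]*[1,1,0]+st["tcp_rot"]@[a,b,0]+np.array([0,0,.125])),1).tolist() for a in(.028,-.028) for b in(-.019,.019)])
```

```text
[ 0.47449938 -0.19398369  0.125     ]
proj top corners for pack at tcp [[252.7, 179.2], [301.9, 179.2], [254.3, 245.9], [300.4, 245.9]]
```

View pics/w1z.png

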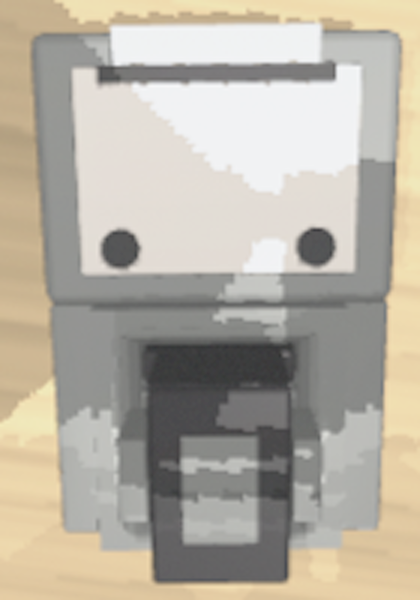

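The pack's top corners average (278.5,216.5), against (277.3,212.6) if it were centred on the TCP. So the correction is about -2.5 mm in x and +1 mm in y, with no turn needed. Descending now.

```bash
python3 -m jog '[[[-1,1,10],[0,0,0],0],[[-2.5,1,30],[0,0,0],0],[[-2.5,1,50],[0,0,0],0],[[-2.5,1,70],[0,0,0],0],[[-2.5,1,90],[0,0,0],0],[[-2.5,1,105],[0,0,0],0],[[-2.5,1,115],[0,0,0],0],[[-2.5,1,121],[0,0,0],0],[[-2.5,1,125],[0,0,0],0],[[-2.5,1,126],[0,0,0],0],[[-2.5,1,126],[0,0,0],0],[[-2.5,1,126],[0,0,0],0]]' && python3 -m jog '[[[0,0,0],[0,0,0],0.15],[[0,0,0],[0,0,0],0.2],[[0,0,0],[0,0,0],0.25],[[0,0,0],[0,0,0],0.3],[[0,0,0],[0,0,0],0.34],[[0,0,0],[0,0,0],0.36],[[0,0,0],[0,0,0],0.36],[[0,0,0],[0,0,0],0.36]]'
```

```text
time_s: 2.47
position: [0.4772, -0.1936, 0.0852]
tcp_rot: [[0.99, 0.139, 0.001], [0.139, -0.99, -0.001], [0.001, 0.001, -1.0]]
force: [-0.1, -0.7, 0.5]
opening: 1.003
time_s: 3.13
position: [0.4765, -0.1929, 0.0845]
tcp_rot: [[0.99, 0.139, -0.0], [0.139, -0.99, 0.001], [-0.0, -0.001, -1.0]]
force: [0.3, 1.1, 1.1]
opening: 0.646
```

```bash
python3 -m jog '[[[0,0,0],[0,0,0],0.42],[[0,0,0],[0,0,0],0.48],[[0,0,0],[0,0,0],0.54],[[0,0,0],[0,0,0],0.7],[[0,0,0],[0,0,0],1],[[0,0,0],[0,0,0],1],[[0,0,0],[0,0,0],1],[[0,0,0],[0,0,0],1]]'
```

```text
time_s: 3.8
position: [0.4765, -0.193, 0.0848]
tcp_rot: [[0.99, 0.139, -0.0], [0.139, -0.99, 0.0], [-0.0, -0.0, -1.0]]
force: [-0.7, 2.8, 5.1]
opening: 0.458
```

```bash
python3 -m jog '[[[0,0,-1],[0,0,0],1],[[0,0,-2],[0,0,0],1],[[0,0,-3],[0,0,0],1],[[0,0,-4],[0,0,0],1],[[0,0,-5],[0,0,0],1],[[0,0,-5],[0,0,0],1]]'
```

```text
time_s: 4.3
position: [0.4767, -0.1934, 0.0895]
tcp_rot: [[0.99, 0.139, -0.0], [0.139, -0.99, -0.0], [-0.0, 0.0, -1.0]]
force: [-0.6, -0.4, -3.1]
opening: 0.454
```

Only the pack's weight (-3 N) is felt, so the barbs are free. Drawing it out.

```bash
python3 -m jog '[[[0,0,-3],[0,0,0],1],[[0,0,-8],[0,0,0],1],[[0,0,-15],[0,0,0],1],[[0,0,-23],[0,0,0],1],[[0,0,-32],[0,0,0],1],[[0,0,-42],[0,0,0],1],[[0,0,-54],[0,0,0],1],[[0,0,-70],[0,0,0],1],[[0,0,-90],[0,0,0],1],[[0,0,-110],[0,0,0],1],[[0,0,-128],[0,0,0],1],[[0,0,-135],[0,0,0],1]]'
python3 - <<'E'
from h import *
import cv2
S=vision.capture("side");cv2.imwrite("pics/side2.png",S[:,:,::-1]);C=vision.capture("scene");cv2.imwrite("pics/scene2.png",C[:,:,::-1])
f=lambda im,x,y,w,h,s:cv2.resize(im[y:y+h,x:x+w,::-1],None,fx=s,fy=s,interpolation=cv2.INTER_CUBIC)
o=np.zeros((600,800,3),np.uint8)
o[:300,:400]=f(S,180,165,100,75,4);o[:300,400:]=f(C,265,140,100,75,4)
o[300:,:400]=f(S,240,150,160,120,2.5);o[300:,400:]=f(C,170,150,160,120,2.5)
cv2.imwrite("pics/c2.png",o)
E
```

```text
time_s: 5.3
position: [0.4779, -0.1941, 0.228]
tcp_rot: [[0.99, 0.139, 0.005], [0.139, -0.99, -0.003], [0.004, 0.004, -1.0]]
force: [1.2, -0.6, -3.5]
opening: 0.456
```

View pics/c2.png

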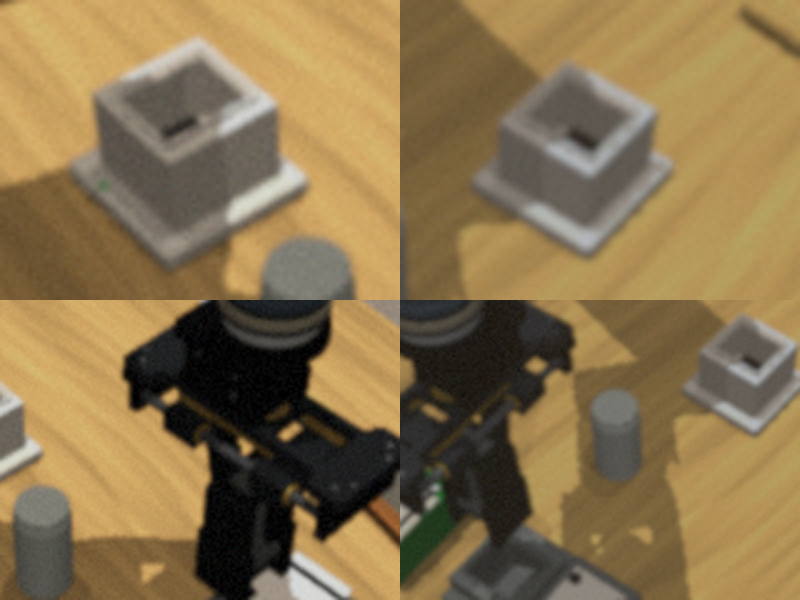

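The pack is out and in the gripper. The dock bay's top corners are visible in both views: side crop (93,93), (165,163), (278,102), (200,38), and scene crop (572,62), (498,128), (585,175), (657,112). I'll triangulate them.

```bash
cat > tri.py <<'E'
from h import *
S=cam("side");C=cam("scene")
def tri(p,q):
    A=[];b=[]
    for c,x in((S,p),(C,q)):
        o,d=ray(*c,x);d/=np.linalg.norm(d);M=np.eye(3)-np.outer(d,d);A.append(M);b.append(M@o)
    return np.linalg.lstsq(np.vstack(A),np.hstack(b),rcond=None)[0]
def go(n,ps,qs):
    P=np.array([tri((180+p[0]/4,165+p[1]/4),(265+(q[0]-400)/4,140+q[1]/4)) for p,q in zip(ps,qs)])
    print(n,P.round(4).tolist());print(" mean",P.mean(0).round(4))
    for i in range(len(P)):
        d=P[i]-P[i-1];print("  edge",round(np.linalg.norm(d),4),round(np.degrees(np.arctan2(d[1],d[0])),1))
go("bay",[(93,93),(165,163),(278,102),(200,38)],[(572,62),(498,128),(585,175),(657,112)])
go("foot",[(72,165),(168,267),(308,185)],[(472,183),(588,255),(672,162)][0:0] or [(472,183)]*0) if 0 else None
go("foot2",[(168,267),(308,185)],[(472,183),(588,255)])
E
python3 tri.py
python3 - <<'E'
import cv2,numpy as np
o=np.zeros((600,800,3),np.uint8)
a=cv2.imread("pics/side2.png")[170:220,200:255];b=cv2.imread("pics/scene2.png")[150:200,283:338]
f=lambda x:cv2.resize(x,(400,364),interpolation=cv2.INTER_CUBIC)
o[:364,:400]=f(a);o[:364,400:]=f(b)
cv2.imwrite("pics/c3.png",np.clip(255*(o/255.)**.8,0,255).astype(np.uint8)[:364])
E
```

```text
bay [[0.4181, 0.2231, 0.0664], [0.4217, 0.1413, 0.0667], [0.5001, 0.1422, 0.0747], [0.496, 0.2253, 0.0693]]
 mean [0.459  0.183  0.0692]
  edge 0.078 -178.4
  edge 0.0819 -87.5
  edge 0.0789 0.7
  edge 0.0833 92.8
foot2 [[0.4074, 0.1278, 0.0026], [0.514, 0.1354, 0.0034]]
 mean [0.4607 0.1316 0.003 ]
  edge 0.1068 -175.9
  edge 0.1068 4.1
```

View pics/c3.png

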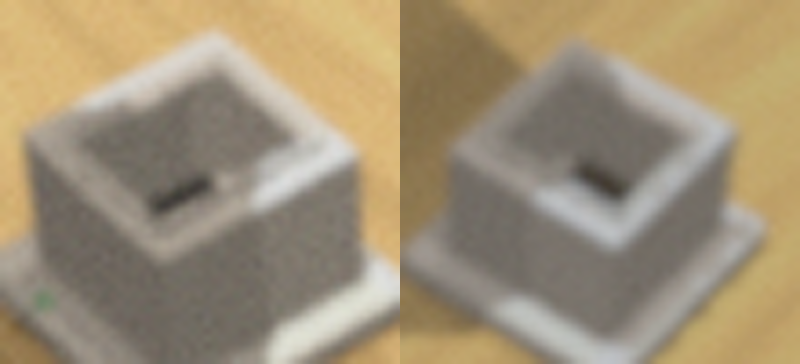

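In the crops the mouth is longer along world x, so the dock's x is roughly world x with a yaw of 2–5°. I'll move to a hover beside the dock, so the wrist camera sees the whole dock.

```bash
python3 -m jog '[[[-1,-8,-2],[0,0,0],1],[[-3,-28,-5],[0,0,0.5],1],[[-6,-58,-7],[0,0,1],1],[[-10,-93,-7],[0,0,1.5],1],[[-14,-131,-7],[0,0,2],1],[[-18,-169,-7],[0,0,2.5],1],[[-22,-207,-7],[0,0,3],1],[[-26,-245,-7],[0,0,3.5],1],[[-31,-283,-7],[0,0,4],1],[[-35,-320,-7],[0,0,4],1],[[-38,-350,-7],[0,0,4],1],[[-40,-370,-7],[0,0,4],1]]' >/dev/null; python3 -m jog '[[[-1,-7,0],[0,0,0],1],[[-1,-8,0],[0,0,0],1],[[-1,-8,0],[0,0,0],1],[[-1,-8,0],[0,0,0],1]]'
python3 - <<'E'
from h import *
import cv2,pickle
st=bot.read_state();im=vision.capture("wrist");cv2.imwrite("pics/w2.png",im[:,:,::-1]);pickle.dump(st,open("w2.pkl","wb"))
cv2.imwrite("pics/w2v.png",cv2.resize(im[:360,110:450,::-1],None,fx=1.65,fy=1.65,interpolation=cv2.INTER_CUBIC))
print(st["position"])
E
```

```text
time_s: 6.73
position: [0.384, 0.1746, 0.2311]
tcp_rot: [[0.998, 0.069, -0.001], [0.069, -0.998, -0.001], [-0.001, 0.001, -1.0]]
force: [-0.1, -0.1, -3.6]
opening: 0.457
[0.38398218 0.17461174 0.23114476]
```

View pics/w2v.png

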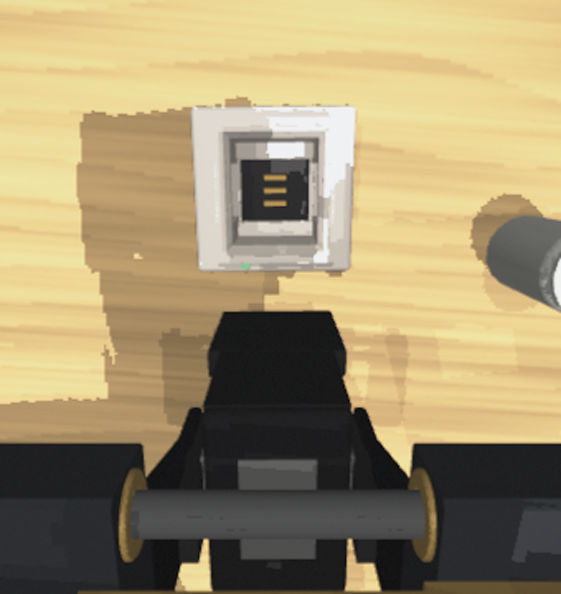

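The wrist view shows the dock clear of the pack, at raw pixels of about x 225–326 and y 63–165, with the well long in the vertical (tool x) direction. I'll zoom in once to read the mouth edges.

Run:
```python
import cv2,numpy as np
im=cv2.imread("pics/w2.png");o=cv2.resize(im[60:170,220:330],(600,600),interpolation=cv2.INTER_CUBIC)
g=cv2.cvtColor(o,cv2.COLOR_BGR2GRAY);o=cv2.cvtColor(cv2.createCLAHE(2,(4,4)).apply(g),cv2.COLOR_GRAY2BGR)
cv2.imwrite("pics/w2z.png",o)
```

```text
(no output)
```

View pics/w2z.png

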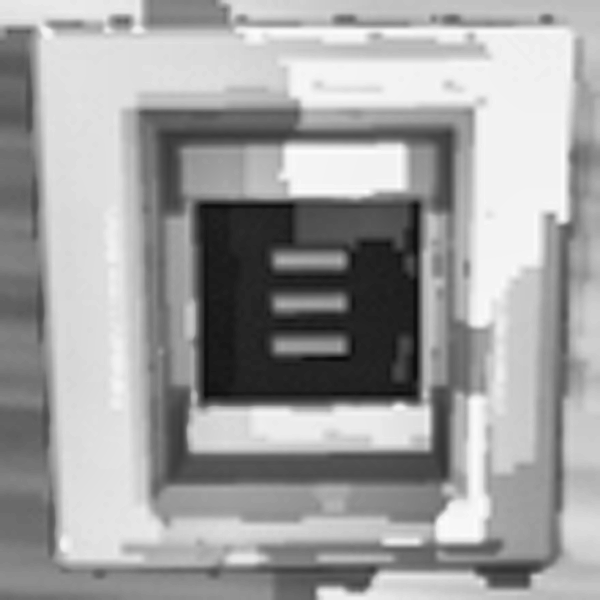

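The foot's outline is symmetric about the image vertical, so the dock yaw equals the tool yaw (about 4°). The mouth edges are at about x 160 and 455 and y 130 and 485 in the crop. I'll compare these with projections.

Run:
```python
from h import *
import pickle
st=pickle.load(open("w2.pkl","rb"));W=cam("wrist",st);R=st["tcp_rot"];t=st["position"]
uz=lambda p:(220+p[0]/5.4545,60+p[1]/5.4545)
loc=lambda p,z:(R.T@(onz(*W,uz(p),z)-t))[:2]*1000
tl,tr,bl,br=[loc(p,.014) for p in((40,30),(572,30),(55,568),(556,570))]
print("foot mm in tool: ",tl,tr,bl,br,"centre",(tl+tr+bl+br)/4)
c=(loc((40,30),.0)+loc((572,30),.0)+loc((55,568),.0)+loc((556,570),.0))/4;print("centre if z=0",c)
for h in(0,6,12):
    q=[loc(p,.07+h/1000) for p in((160,130),(455,130),(160,485),(455,485))]
    q2=[loc(p,.075+h/1000) for p in((140,108),(472,108),(472,515))]
    print(h,"mouth size y",q[1][1]-q[0][1],"x",q[0][0]-q[2][0],"centre",np.mean(q,0),"rim y",q2[1][1]-q2[0][1],"rim x",q2[1][0]-q2[2][0],"ctr",(q2[0]+q2[2])/2)
    f=[loc(p,.02+h/1000) for p in((180,145),(437,452))] ;print("   floor",f)
# pack top in hand
pt=lambda p,z:(R.T@(onz(*W,(110+p[0]/1.65,p[1]/1.65),z)-t))*1000
zt=t[2]-.0645+.105
print("pack top +x edge",pt((203,408),zt),pt((352,408),zt),"bottom +x edge",pt((225,313),zt-.105),pt((333,313),zt-.105),"label",pt((277,509),zt))
```

```text
foot mm in tool:  [122.88495733 -53.20179904] [122.83497222  50.88623148] [ 17.06987328 -55.01338903] [16.5569951  52.03714745] centre [69.83669948 -1.32295229]
centre if z=0 [69.37314753 -1.39057047]
0 mouth size y 49.982485437899754 x 59.62235351846458 centre [71.4741907  -0.75403621] rim y 55.188874987227265 rim x 67.41959968842934 ctr [ 7.07076211e+01 -4.28236008e-02]
   floor [array([101.46992771, -25.89000781]), array([42.08855617, 25.69604355])]
6 mouth size y 49.05536690234612 x 58.516426340253744 centre [71.67687567 -0.73059277] rim y 54.14911179264145 rim x 66.14940857897184 ctr [ 7.09279305e+01 -3.24114064e-02]
   floor [array([101.16357919, -25.46587969]), array([42.73620222, 25.29141324])]
12 mouth size y 48.12824836679247 x 57.410499162042896 centre [71.87956063 -0.70714934] rim y 53.10934859805561 rim x 64.87921746951432 ctr [ 7.11482398e+01 -2.19992121e-02]
   floor [array([100.85723068, -25.04175157]), array([43.38384828, 24.88678292])]
pack top +x edge [ 27.53510001 -17.64063803 -40.53810336] [ 27.49587302  18.98028272 -40.51359066] bottom +x edge [ 25.00442273 -21.88731331  64.46154558] [24.96417222 24.8183982  64.49279933] label [ -1.32166658   0.52816792 -40.4984128 ]
```

Measured in the tool frame, the mouth centre is about (71.5, -0.5) mm, and the pack sits in the hand at about (-1, +1). I'll go to (72.5, -1.5) above the bay and down to just over the highest possible rim.

```bash
python3 -m jog '[[[8,0,0],[0,0,0],1],[[22,0,0],[0,0,0],1],[[38,-1,0],[0,0,0],1],[[54,-1.5,5],[0,0,0],1],[[66,-1.5,15],[0,0,0],1],[[72,-1.5,30],[0,0,0],1],[[72.5,-1.5,45],[0,0,0],1],[[72.5,-1.5,58],[0,0,0],1],[[72.5,-1.5,67],[0,0,0],1],[[72.5,-1.5,71],[0,0,0],1],[[72.5,-1.5,73],[0,0,0],1],[[72.5,-1.5,73],[0,0,0],1]]'; python3 -m jog '[[[0,0,0],[0,0,0],1],[[0,0,1],[0,0,0],1],[[0,0,2],[0,0,0],1],[[0,0,3],[0,0,0],1],[[0,0,4],[0,0,0],1]]'; python3 -c "
from h import *
s=bot.read_state();print(s['position'],s['force'],s['moment'])"
```

```text
time_s: 7.78
position: [0.4566, 0.1817, 0.1585]
tcp_rot: [[0.998, 0.069, 0.0], [0.069, -0.998, -0.0], [0.0, 0.0, -1.0]]
force: [0.5, 0.3, -2.9]
opening: 0.457
time_s: 8.2
position: [0.4563, 0.1821, 0.1548]
tcp_rot: [[0.998, 0.07, 0.001], [0.07, -0.998, 0.0], [0.001, -0.0, -1.0]]
force: [-0.0, 0.3, -3.3]
opening: 0.457
[0.45631452 0.18207833 0.15479709] [-0.04599848  0.33363156 -3.29610267] [ 0.00762783  0.07599068 -0.0129471 ]
```

```bash
python3 -m jog '[[[0,0,1],[0,0,0],1],[[0,0,2],[0,0,0],1],[[0,0,3],[0,0,0],1],[[0,0,4],[0,0,0],1]]' | grep -E "posi|force"; python3 -m jog '[[[0,0,1],[0,0,0],1],[[0,0,2],[0,0,0],1],[[0,0,3],[0,0,0],1],[[0,0,3],[0,0,0],1]]'| grep -E "posi|force"
```

```text
position: [0.4562, 0.182, 0.1504]
force: [-0.1, 0.2, -3.8]
position: [0.4561, 0.182, 0.1473]
force: [-0.2, -0.1, -3.7]
```

```bash
python3 -m jog '[[[0,0,1],[0,0,0],1],[[0,0,2],[0,0,0],1],[[0,0,3],[0,0,0],1],[[0,0,3],[0,0,0],1]]' | grep -E "posi|force"
```

```text
position: [0.4561, 0.182, 0.1444]
force: [-0.1, -0.4, -3.6]
```

```bash
python3 -m jog '[[[0,0,1],[0,0,0],1],[[0,0,2],[0,0,0],1],[[0,0,3],[0,0,0],1],[[0,0,3],[0,0,0],1]]' | grep -E "posi|force"
```

```text
position: [0.456, 0.182, 0.1413]
force: [0.3, -0.4, -3.2]
```

```bash
python3 -m jog '[[[0,0,1],[0,0,0],1],[[0,0,2],[0,0,0],1],[[0,0,2],[0,0,0],1]]' | grep -E "posi|force"
```

```text
position: [0.4561, 0.182, 0.1394]
force: [0.8, 0.3, -3.6]
```

```bash
python3 -m jog '[[[0,0,1],[0,0,0],1],[[0,0,2],[0,0,0],1],[[0,0,2],[0,0,0],1]]' | grep -E "posi|force"
```

```text
position: [0.4561, 0.182, 0.1373]
force: [0.8, -1.0, -3.4]
```

```bash
python3 -m jog '[[[0,0,1],[0,0,0],1],[[0,0,2],[0,0,0],1],[[0,0,3],[0,0,0],1],[[0,0,3],[0,0,0],1]]' | grep -E "posi|force"
```

```text
position: [0.456, 0.182, 0.1343]
force: [-0.3, 0.6, -3.6]
```

```bash
python3 -m jog '[[[0,0,1],[0,0,0],1],[[0,0,2],[0,0,0],1],[[0,0,3],[0,0,0],1],[[0,0,3],[0,0,0],1]]' | grep -E "posi|force"
```

```text
position: [0.4561, 0.182, 0.1314]
force: [-0.2, 0.1, -2.6]
```

```bash
python3 -m jog '[[[0,0,1],[0,0,0],1],[[0,0,2],[0,0,0],1],[[0,0,3],[0,0,0],1],[[0,0,3],[0,0,0],1]]' | grep -E "posi|force"
```

```text
position: [0.456, 0.1819, 0.1283]
force: [-0.5, -0.1, -3.5]
```

```bash
python3 -m jog '[[[0,0,2],[0,0,0],1],[[0,0,4],[0,0,0],1],[[0,0,5],[0,0,0],1],[[0,0,6],[0,0,0],1],[[0,0,6],[0,0,0],1]]' | grep -E "posi|force"
```

```text
position: [0.456, 0.182, 0.1223]
force: [0.6, -0.3, -3.2]
```

```bash
python3 -m jog '[[[0,0,2],[0,0,0],1],[[0,0,4],[0,0,0],1],[[0,0,5],[0,0,0],1],[[0,0,6],[0,0,0],1],[[0,0,6],[0,0,0],1]]' | grep -E "posi|force"
```

```text
position: [0.4561, 0.182, 0.1163]
force: [-0.7, -0.2, -2.1]
```

```bash
python3 -m jog '[[[0,0,1],[0,0,0],1],[[0,0,2],[0,0,0],1],[[0,0,3],[0,0,0],1],[[0,0,4],[0,0,0],1],[[0,0,4],[0,0,0],1]]' | grep -E "posi|force"
```

```text
position: [0.4561, 0.182, 0.1123]
force: [-0.4, 0.8, -2.7]
```

```bash
python3 -m jog '[[[0,0,1],[0,0,0],1],[[0,0,2],[0,0,0],1],[[0,0,3],[0,0,0],1],[[0,0,4],[0,0,0],1],[[0,0,4],[0,0,0],1]]' | grep -E "posi|force"
```

```text
position: [0.4561, 0.182, 0.1083]
force: [0.6, 0.6, -4.0]
```

```bash
python3 -m jog '[[[0,0,1],[0,0,0],1],[[0,0,2],[0,0,0],1],[[0,0,3],[0,0,0],1],[[0,0,3],[0,0,0],1]]' | grep -E "posi|force"
```

```text
position: [0.4561, 0.182, 0.1054]
force: [0.1, -0.4, -3.3]
```

```bash
python3 -m jog '[[[0,0,1],[0,0,0],1],[[0,0,2],[0,0,0],1],[[0,0,2],[0,0,0],1]]' | grep -E "posi|force"
```

```text
position: [0.4561, 0.182, 0.1034]
force: [-0.4, 0.8, -4.1]
```

```bash
python3 -m jog '[[[0,0,1],[0,0,0],1],[[0,0,2],[0,0,0],1],[[0,0,3],[0,0,0],1],[[0,0,3],[0,0,0],1]]' | grep -E "posi|force"
```

```text
position: [0.4561, 0.182, 0.1003]
force: [-0.0, 0.0, -4.0]
```

```bash
python3 -m jog '[[[0,0,1],[0,0,0],1],[[0,0,2],[0,0,0],1],[[0,0,3],[0,0,0],1],[[0,0,3],[0,0,0],1]]' | grep -E "posi|force"
```

```text
position: [0.4561, 0.182, 0.0974]
force: [0.3, -0.4, -3.4]
```

```bash
python3 -m jog '[[[0,0,1],[0,0,0],1],[[0,0,2],[0,0,0],1],[[0,0,2],[0,0,0],1],[[0,0,2],[0,0,0],1]]' | grep -E "posi|force"
```

```text
position: [0.4563, 0.182, 0.0956]
force: [0.3, -0.6, -2.4]
```

```bash
python3 -m jog '[[[0,0,1],[0,0,0],1],[[0,0,2],[0,0,0],1],[[0,0,2],[0,0,0],1],[[0,0,2],[0,0,0],1]]' | grep -E "posi|force"
```

```text
position: [0.4563, 0.182, 0.0937]
force: [0.2, -0.5, -0.4]
```

```bash
python3 -m jog '[[[0,0,1],[0,0,0],1],[[0,0,2],[0,0,0],1],[[0,0,2],[0,0,0],1],[[0,0,2],[0,0,0],1]]' | grep -E "posi|force"
```

```text
position: [0.4564, 0.182, 0.0917]
force: [-1.1, 0.1, 2.1]
```

```bash
python3 -m jog '[[[0,0,1],[0,0,0],1],[[0,0,1],[0,0,0],1],[[0,0,1],[0,0,0],1]]' | grep -E "posi|force"
```

```text
position: [0.4564, 0.182, 0.0906]
force: [0.0, -0.8, 1.9]
```

```bash
python3 -m jog '[[[0,0,1],[0,0,0],1],[[0,0,2],[0,0,0],1],[[0,0,2],[0,0,0],1],[[0,0,2],[0,0,0],1]]' | grep -E "posi|force"
```

```text
position: [0.4563, 0.182, 0.0886]
force: [-1.3, -0.2, 3.7]
```

```bash
python3 -m jog '[[[0,0,1],[0,0,0],1],[[0,0,1],[0,0,0],1],[[0,0,1],[0,0,0],1]]' | grep -E "posi|force"
```

```text
position: [0.4563, 0.182, 0.0876]
force: [-0.4, -0.0, 4.7]
```

```bash
python3 -m jog '[[[0,0,0.5],[0,0,0],1],[[0,0,1],[0,0,0],1],[[0,0,1],[0,0,0],1]]' | grep -E "posi|force"
```

```text
position: [0.4564, 0.1821, 0.0873]
force: [-1.6, 1.0, 10.4]
```

On the stops: the force stepped from 4.7 to 10.4 N at z = 0.0873, about 8 mm below first contact. Letting go gently.

```bash
python3 -m jog '[[[0,0,0],[0,0,0],0.55],[[0,0,0],[0,0,0],0.52],[[0,0,0],[0,0,0],0.49],[[0,0,0],[0,0,0],0.46],[[0,0,0],[0,0,0],0.43],[[0,0,0],[0,0,0],0.4],[[0,0,0],[0,0,0],0.36],[[0,0,0],[0,0,0],0.3],[[0,0,0],[0,0,0],0.2],[[0,0,0],[0,0,0],0.1],[[0,0,0],[0,0,0],0],[[0,0,0],[0,0,0],0]]'; python3 -m jog '[[[0,0,0],[0,0,0],0],[[0,0,0],[0,0,0],0],[[0,0,0],[0,0,0],0]]'
```

```text
time_s: 17.03
position: [0.456, 0.1819, 0.0862]
tcp_rot: [[0.998, 0.07, -0.001], [0.07, -0.998, -0.0], [-0.001, 0.0, -1.0]]
force: [-0.3, 0.6, -0.1]
opening: 0.915
time_s: 17.28
position: [0.4561, 0.182, 0.0864]
tcp_rot: [[0.998, 0.07, -0.0], [0.07, -0.998, -0.0], [-0.0, 0.0, -1.0]]
force: [0.0, -0.1, -0.7]
opening: 0.994
```

```bash
python3 -m jog '[[[0,0,-5],[0,0,0],0],[[0,0,-15],[0,0,0],0],[[0,0,-30],[0,0,0],0],[[0,0,-50],[0,0,0],0],[[0,0,-70],[0,0,0],0],[[0,0,-90],[0,0,0],0],[[0,0,-108],[0,0,0],0],[[0,0,-120],[0,0,0],0],[[0,0,-125],[0,0,0],0],[[0,0,-125],[0,0,0],0],[[0,0,-125],[0,0,0],0]]'
python3 - <<'E'
from h import *
import cv2
st=bot.read_state();w=vision.capture("wrist")[:,:,::-1];S=vision.capture("side")[:,:,::-1];C=vision.capture("scene")[:,:,::-1]
for n,i in(("w3",w),("side3",S),("scene3",C)):cv2.imwrite(f"pics/{n}.png",i)
o=np.zeros((600,800,3),np.uint8)
f=lambda im,x,y,w,h,W,H:cv2.resize(im[y:y+h,x:x+w],(W,H),interpolation=cv2.INTER_CUBIC)
o[:,:400]=np.clip(255*(f(w,200,90,120,180,400,600)/255.)**.6,0,255)
o[:300,400:]=f(S,180,140,100,75,400,300);o[300:,400:]=f(C,170,130,200,150,400,300)
cv2.imwrite("pics/c4.png",o)
W=cam("wrist",st)
for h in(.0025,.0085):
  print(h,[((proj(*W,st["position"]*[1,1,0]+st["tcp_rot"]@[a,b,0]+np.array([0,0,.1265+h-.003+.003]))-[200,90])*3.3333).round(0).tolist() for a in(.028,-.028) for b in(-.019,.019)])
E
```

```text
time_s: 18.2
position: [0.4558, 0.1819, 0.2114]
tcp_rot: [[0.998, 0.07, -0.0], [0.07, -0.998, -0.0], [-0.0, 0.0, -1.0]]
force: [-0.2, -1.0, -0.3]
opening: 1.001
0.0025 [[174.0, 300.0], [340.0, 300.0], [179.0, 525.0], [335.0, 525.0]]
0.0085 [[172.0, 306.0], [342.0, 306.0], [178.0, 535.0], [337.0, 535.0]]
```

View pics/c4.png

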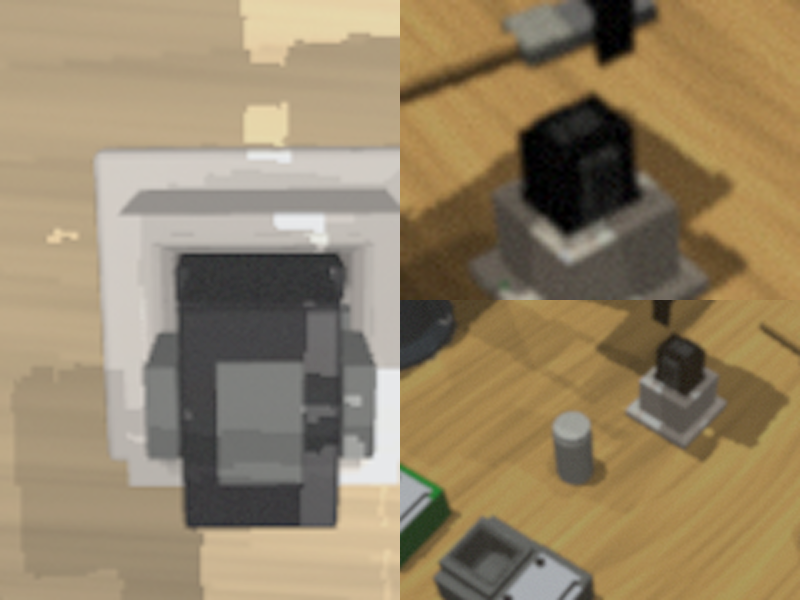

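The final picture shows the pack upright in the dock with both tabs sprung out evenly, at crop x 145 and 375. Its top matches the latched height (lower edge at 526; 525 predicted, 535 if it had risen 6 mm). The printer's well is empty, and the can is in place.

```bash
python3 -c "
from rig import bot
print(bot.hand_in())"
```

```text
the job is handed in; nothing more can be done
None
```

The battery pack is out of the printer and latched in the charging dock, and I handed the job in at about 18 s of the 58 s allowed.

- **Unlatching:** I squeezed both tabs to their stops and drew the pack straight up. The wrist readings showed only about 3 N, which is the pack's own weight.
- **Docking:** I found the bay mouth with the wrist camera and lowered the pack in small steps. It met the contacts at TCP z of about 0.0955 m. The force stepped from 4.7 N to 10.4 N at the rigid stops, at TCP z of 0.0873 m. Adding the pack's weight, that is about 14 N on the dock. I then opened the fingers gradually.
- **Last checks:** In the final picture both tabs are fully out. The pack's top is at the latched height, to within about a pixel, and the wrist force is near zero with the gripper clear. I did not do a pull test on the latch.
- **Other items:** The final views show the can where it was. I did not measure the jar, card and brush again, but the arm passed well clear of everything.
- **Disagreements:** The gripper read about 40 mm with the tabs at their stops, not the stated 42 mm. The two-camera fix on the dock's foot came out about 10 mm too low, so I used the wrist camera and touch instead.

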